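# Turn the swivel mirror until the bracket camera sees the blue collar, and hold it

## Task

A canister hides the blue-collared perfume bottle from the swivel mirror: set that one canister aside, upright on the ledge and well clear of the mirror's views, without disturbing the other canister, the two bottles, the soap dish or the floss case. Then grip the black tab on top of the sprung mirror and turn it until the little fixed camera facing it sees the blue collar in the middle of the mirror, and finish while still holding the mirror steady at that angle - do not let go, it would spring back.

Things in the scene. Friction and masses are not known exactly. Their poses are not given: they have to be found in the camera images.
- mirror_middle (a point): middle of the swivel mirror, on its vertical turning axis, 100 mm above the ledge, on a fixed aluminium bracket (plate 250 x 70 x 12 mm; cannot move). Axes belong to the bracket, not to the mirror: -x points along the bracket to the camera lens, z is up. The mirror is a white-framed pane 84 mm wide, 110 mm high (45 to 155 mm above the ledge), 13 mm thick; its reflecting face lies on the turning axis and faces the camera squarely at rest
- lens (a point): front of the lens of the small black fixed camera on the same bracket, 154 mm from the mirror's axis along the bracket's -x, 100 mm above the ledge; the camera body (44 mm wide, top 118 mm above the ledge) is behind it, and ends 200 mm from the mirror's axis. It looks straight at the middle of the mirror
- mirror (a joint): angle of the mirror about its vertical axis, rad, 0 at rest (facing the camera), positive anticlockwise seen from above, range -1.1 to 1.1. A spring of 0.12 N m per rad brings it back to 0 when let go. The camera's line of sight is reflected, so it turns twice as far as the mirror: to see a thing that stands at an angle a from the camera (as seen from the mirror's middle) the mirror must stand at a/2
- mirror_tab (a point): point to grip on the black tab on top of the mirror, on the turning axis, 183 mm above the ledge. The tab is a plate 12 mm thick and 40 mm wide, standing from 155 to 206 mm above the ledge; axes turn with the mirror: the tab's thickness is along x (pinch it along x from above), its width along y
- sight_line (a point): the reflected line of sight: origin at the mirror's middle, x points horizontally to where the camera is looking by way of the mirror (straight back at the camera when the mirror is at rest), z up. Shown by a thin red needle at the foot of the mirror, geared to turn twice as far as the mirror
- blue_collar (a point): centre of the blue collar (40 mm across, 18 mm high) round the neck of an amber glass perfume bottle, 98 mm above the ledge: the thing the camera must see. The bottle (56 mm across, 130 mm high with its ball stopper) stands loose on a 6 mm high, 72 mm wide round cork coaster about 0.21 to 0.29 m from the mirror, to one side of the bracket; leave it there
- red_collar (a point): centre of the red collar of the second bottle, the same otherwise, on its coaster on the other side of the bracket; leave it there
- white_canister_center (a point): centre (65 mm above the ledge) of a loose upright cylindrical canister, white with a steel lid, 48 mm across and 130 mm high, about 0.18 kg. It stands between the mirror and one of the bottles, about 0.1 m in front of that bottle
- green_canister_center (a point): the same for the canister of dull green with a steel lid, which stands in front of the other bottle. Only the canister in front of the blue collar is to be moved
- soap_dish: loose round blue ceramic soap dish, 104 mm across, 30 mm high, soap and tweezers in it; origin under its centre; stands beyond the mirror (bracket x about +0.16); leave it alone
- floss_case: loose closed white floss case 60 x 45 x 22 mm with a green button; origin under its centre; lies beyond the mirror (bracket x about +0.16); leave it alone

How it is judged:
By the outcome, as a careful person would: the job done as asked, in the order asked, and still so for the second after the job is handed in, while the arm keeps its last pose, push and grip.
It also fails if it takes over 45 s, if anything falls off the work surface, if the arm or the gripper's body presses on something with over 40 N, if the wrist force passes 120 N, or if a joint passes its speed limit or range.

## Robot

A 6-joint arm with a two-finger parallel gripper is mounted at the origin on the work surface. World frame = base frame: x ahead of the robot, y to its left, z up, the work surface at z = 0. Lengths are in m, angles in rad, forces in N, time in s.
With the tool pointing down it reaches from about 0.3 to 0.875 m from the base axis. Payload 6.4 kg.
Tool frame: the origin (TCP) lies midway between the tips of the shut fingers; the grasp point (between the pads) lies 19 mm behind it; z points along the fingers, y is the line along which they close (so a half turn about z gives the same grasp; the last joint's range is limited). The gripper opens to 85 mm and grips with 20 to 120 N. Pads are 22 mm wide; open, the fingers measure 114 mm over their backs; the gripper's body (76 mm by 85 mm) begins 54 mm behind the grasp point. The pads swing forward as they close: fully open they stand 13 mm farther back than shut.
Start: joints at [-1.449, 0.181, 1.607, -0, 1.354, -0.206], TCP at [0.185, -0.544, 0.231] pointing down, gripper open.
Joint ranges: [-2.99, 2.99], [-0.89, 2.07], [0.3, 2.58], [-1.14, 4.28], [0, 2.63], [-3.12, 3.12]. Speed limits (rad/s): [2.57, 2.57, 3.01, 3.14, 3.14, 3.14].

## Interface

Orientations are given as a unit quaternion [w, x, y, z].
In Python, from bench import sensors, vision, ctrl gives the robot as it stands.
- The arm moves only by the tool carry_out, never from a script. Its argument "deltas" is text: rows parted by semicolons, each of 7 numbers parted by spaces: the shift along the tool's x, y, z in mm, then the turn, a rotation vector about the tool's x, y, z in rad, then the closure, from 0 (fully open) to 1 (shut). In form: tx ty tz ax ay az claw; .... A call has 1 to 12 rows; each row is the pose to reach, as a shift and turn from the pose commanded when the call began, along the tool's axes at that moment; what a row does not reach only later rows make up. A row lasts 1/8 s, in which the tool goes at most 62.5 mm and 10.7 degrees, less where a joint would pass 70% of its speed; a pose out of reach is approached as far as the arm can. A call with a gripper value outside its range is refused whole. The fingers move at their own pace and stop on an object; the grip force is fixed at half the most. Time passes only in rows, so rows that repeat a pose let the fingers close. It gives the time, the measured TCP pose, the force, the opening and the grip force at its end, in the units of the state.
- sensors.get_obs(): the state, without advancing time (a new reading comes with each control period).
- vision.camera(name): name is "side" or "top"; returns the picture (384x512x3 uint8, blue, green, red); there is no depth.
- vision.camera_model(name): a dict with "K" (3x3 intrinsics, pixels), "extrinsics" (4x4, takes a point from world to camera coordinates). Camera axes: x right, y down, z forward; pixel columns grow to the right and rows downward; lengths in m; the calibration is good to about 2 mm. A picture is of the moment at which its call begins. camera_model takes no time and is no camera call.
- ctrl.hand_in(): hands the job in; it is judged then, once.
The state is a dict: "time_s": time; "q": joint angles; "dq": joint speeds; "joint_efforts": joint torques, N m; "eef_pos": TCP position; "eef_rot": TCP orientation; "wrist_force": force on the tool from outside, world axes, zero at the start; "torque": the same for the moment, N m; "opening": opening from 0.0 (shut) to 1.0 (fully open); "grasp_force": force on a finger pad.
Only numpy, scipy, OpenCV 4.12 (cv2) and the standard library are available. Lean on these libraries where they do the work, as an engineer would, in place of code of your own. Each camera call takes 0.05 s, during which the arm holds its last target. There are 200 camera calls.

## Working session

There is one attempt and no reset: what is moved stays moved. The work goes in short steps, Python scripts to look and compute and a tool call to move; the robot and the scene stay as the last step left them, time stands still between calls to the robot, and variables do not carry over. Pictures are saved under pics/ and viewed, at most 10 in all, crops included, and the job is handed in when it is done.

Besides the shell and the picture viewer there is one more tool, called after ">>>" by a JSON object that holds its "op" and its "data", one argument or row to a line. carry_out: Moves the arm, as the interface text tells. Its arguments: {"type":"object","properties":{"deltas":{"type":"string"}},"required":["deltas"]}

```bash
mkdir -p pics
python3 - <<'E'
from bench import sensors, vision, ctrl
import cv2, numpy as np
for n in ("top","side"):
    im=vision.camera(n); cv2.imwrite(f"pics/{n}0.png",im)
    m=vision.camera_model(n); print(n,np.round(m["K"],1).tolist(),np.round(m["extrinsics"],4).tolist())
o=sensors.get_obs(); print(o["eef_pos"],o["eef_rot"],o["time_s"])
E
```

```text
top [[393.5, 0.0, 253.5], [0.0, 393.5, 188.1], [0.0, 0.0, 1.0]] [[0.0248, -0.9989, 0.0403, -0.046], [-0.9969, -0.0277, -0.073, 0.6018], [0.0741, -0.0384, -0.9965, 0.9857], [0.0, 0.0, 0.0, 1.0]]
side [[356.8, 0.0, 256.5], [0.0, 356.8, 193.3], [0.0, 0.0, 1.0]] [[-0.9411, -0.338, 0.0087, 0.5573], [-0.2495, 0.6768, -0.6926, 0.249], [0.2282, -0.654, -0.7213, 0.6341], [0.0, 0.0, 0.0, 1.0]]
[ 0.18508266 -0.54387379  0.23044875] [-8.15019074e-04  9.86596831e-01  1.63174836e-01  4.93800652e-05] 0.1
```

View pics/top0.png

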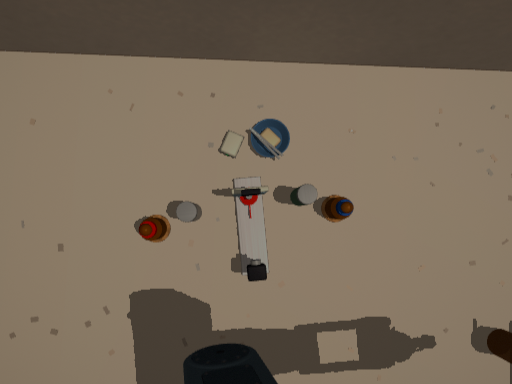

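View pics/side0.png

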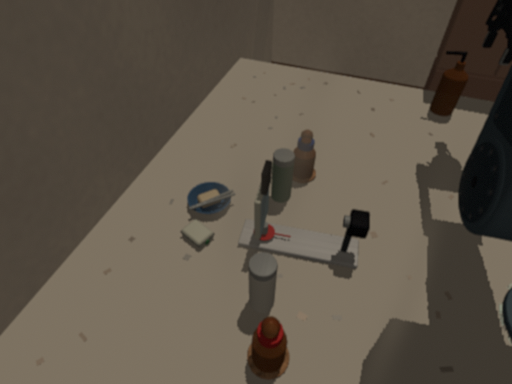

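The top view shows the mirror tab at about (251,192) and the camera body at (257,272). The blue bottle is at (342,208) with its canister at (305,194). The red bottle is at (152,229) with the other canister at (187,211). I'll enlarge this area to measure it.

```bash
cat > h.py <<'E'
import cv2, numpy as np
from bench import sensors, vision, ctrl
def ray(n,uv,z):
    m=vision.camera_model(n); E=np.array(m["extrinsics"]); R,t=E[:3,:3],E[:3,3]
    d=R.T@np.linalg.solve(m["K"],[uv[0],uv[1],1]); c=-R.T@t
    return c+d*(z-c[2])/d[2]
def proj(n,p):
    m=vision.camera_model(n); E=np.array(m["extrinsics"]); q=m["K"]@(E[:3,:3]@p+E[:3,3]); return q[:2]/q[2]
E
python3 - <<'E'
from h import *
im=cv2.imread("pics/top0.png"); c=im[120:290,120:370]
c=cv2.resize(c,None,fx=3,fy=3,interpolation=cv2.INTER_CUBIC); c=np.clip(c*1.5,0,255).astype('uint8')
cv2.imwrite("pics/crop0.png",c)
hsv=cv2.cvtColor(im,cv2.COLOR_BGR2HSV)
def blobs(name,mask,amin=8):
    n,l,s,ce=cv2.connectedComponentsWithStats(mask.astype('uint8'))
    for i in range(1,n):
        if s[i,4]>=amin: print(name,s[i].tolist(),np.round(ce[i],1))
H,S,V=[hsv[...,i].astype(int) for i in range(3)]
roi=np.zeros(H.shape,bool); roi[120:290,120:370]=1
blobs("red",roi&((H<4)|(H>174))&(S>180)&(V>80))
blobs("blue",roi&(H>100)&(H<130)&(S>80)&(V>30))
blobs("black",roi&(V<30))
blobs("white",roi&(S<35)&(V>110),30)
E
```

```text
red [240, 195, 17, 13, 102] [248.5 199.9]
red [141, 221, 15, 17, 92] [150.3 228.5]
blue [253, 120, 37, 32, 488] [275.  131.5]
blue [251, 133, 23, 24, 228] [259.9 146.6]
blue [336, 199, 15, 17, 106] [341.5 207.3]
black [241, 189, 19, 7, 108] [250.  191.9]
black [247, 264, 20, 17, 273] [256.1 272. ]
white [235, 177, 26, 11, 142] [246.7 181.7]
white [299, 186, 18, 18, 240] [307.8 194.4]
white [236, 195, 33, 78, 1267] [253.1 232.8]
```

View pics/crop0.png

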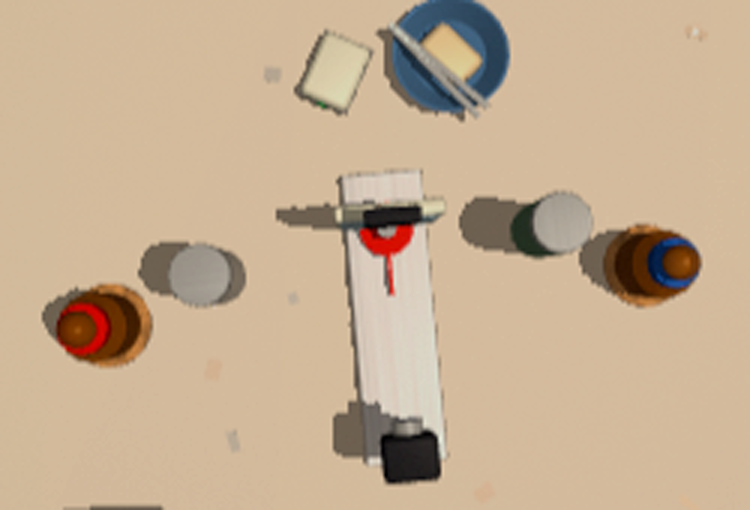

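The crop confirms the green canister is in front of the blue bottle, with its lid at (307,194). The tab is at (250.3,192.2), the blue collar at (344.3,207.7), the coaster at (335.7,208.3) and the camera body at (256.5,272).

```bash
cat >> h.py <<'E'
from scipy.spatial.transform import Rotation as Ro
E
python3 - <<'E'
from h import *
P=lambda u,z:np.round(ray("top",u,z),4)
cr=lambda x,y:(120+x/3-1/3,120+y/3-1/3)
tab=P(cr(392,216),.206); can=P(cr(561,222),.13); col=P(cr(673,263),.107);cork=P(cr(650,266),.006)
cam=P((256.1,272),.118);wc=P(cr(200,275),.13);red=P(cr(84,329),.107)
dish=P(cr(450,55),.03); fl=P(cr(337,70),.022)
ped=P(cr(388,236),.012) # needle hub
for k in "tab can col cork cam wc red dish fl ped".split(): print(k,globals()[k])
bx=tab[:2]-cam[:2]; print("bracket yaw",np.arctan2(bx[1],bx[0]),np.linalg.norm(bx))
a=np.array([[cr(342,176),cr(420,170)],[cr(366,465),cr(447,457)]])
b=np.array([[P(q,.012)[:2] for q in r] for r in a]); v=b[0].mean(0)-b[1].mean(0); print("plate yaw",np.arctan2(v[1],v[0]),np.linalg.norm(v))
for n in ("can","col","tab"): print(n, np.round(proj("side",globals()[n]),1))
# gripper axis
print(Ro.from_quat(np.array(sensors.get_obs()["eef_rot"])[[1,2,3,0]]).as_matrix().round(3))
E
```

```text
tab [ 0.5815 -0.0167  0.206 ]
can [ 0.5853 -0.1488  0.13  ]
col [ 0.5569 -0.242   0.107 ]
cork [ 0.5569 -0.2492  0.006 ]
cam [ 0.4036 -0.0373  0.118 ]
wc [0.5378 0.1248 0.13  ]
red [0.4944 0.2148 0.107 ]
dish [ 0.7326 -0.0684  0.03  ]
fl [0.718  0.0282 0.022 ]
ped [ 0.5767 -0.0197  0.012 ]
bracket yaw 0.11528196467102379 0.17908872102955004
plate yaw 0.11423454348038904 0.24695960195951078
can [283.3 152.7]
col [305.6 139.1]
tab [266.4 164.9]
[[ 0.947  0.322 -0.   ]
 [ 0.322 -0.947  0.002]
 [ 0.    -0.002 -1.   ]]
```

Run:
```python
from h import *
print("disp base", ray("side",(446,108),0).round(3), "top-view guesses",[ray("top",(500,345),z).round(3) for z in (.05,.1,.15)])
for z in (.1,.15,.2): print(z, ray("side",(458,55),z).round(3))
R=Ro.from_quat(np.array(sensors.get_obs()["eef_rot"])[[1,2,3,0]]).as_matrix(); p=sensors.get_obs()["eef_pos"]
for t in ([.585,-.149,.25],[.45,-.3,.25]): print((R.T@(np.array(t)-p)*1000).round(1))
```

```text
disp base [ 0.202 -0.694  0.   ] top-view guesses [array([ 0.227, -0.652,  0.05 ]), array([ 0.242, -0.618,  0.1  ]), array([ 0.258, -0.584,  0.15 ])]
0.1 [ 0.2   -0.863  0.1  ]
0.15 [ 0.223 -0.74   0.15 ]
0.2 [ 0.246 -0.616  0.2  ]
[ 505.8 -245.1  -19. ]
[ 329.3 -145.6  -19.2]
```

>>> {"op": "carry_out", "data": {
  "deltas": "20 -57 -15 0 0 0 0; 60 -100 -20 0 0 -0.15 0; 115 -125 -20 0 0 -0.3 0; 170 -145 -20 0 0 -0.45 0; 225 -165 -20 0 0 -0.6 0; 280 -185 -20 0 0 -0.75 0; 335 -205 -20 0 0 -0.9 0; 390 -225 -20 0 0 -0.959 0; 445 -245 -20 0 0 -0.959 0; 506 -245 -20 0 0 -0.959 0; 506 -245 -20 0 0 -0.959 0; 506 -245 -20 0 0 -0.959 0"
}}

```text
time_s: 1.6
eef_pos: [0.5847, -0.1493, 0.2504]
eef_rot: [-0.001, 0.8, 0.6, -0.001]
wrist_force: [0.1, 0.6, -0.6]
opening: 1.001
grasp_force: 0.0
```

Run:
```python
from h import *
o=sensors.get_obs(); R=Ro.from_quat(np.array(o["eef_rot"])[[1,2,3,0]]).as_matrix(); p=o["eef_pos"]; print(p,R.round(3).tolist(),o["time_s"])
im=vision.camera("side"); cv2.imwrite("pics/s1.png",cv2.resize(im[80:280,160:400],None,fx=3,fy=3))
print((R.T@(np.array([.585,-.149,.077])-p)*1000).round(1))
```

```text
[ 0.58471403 -0.14929153  0.25036561] [[0.28, 0.96, -0.002], [0.96, -0.28, 0.0], [-0.0, -0.002, -1.0]] 1.6
[  0.4   0.5 173.4]
```

View pics/s1.png

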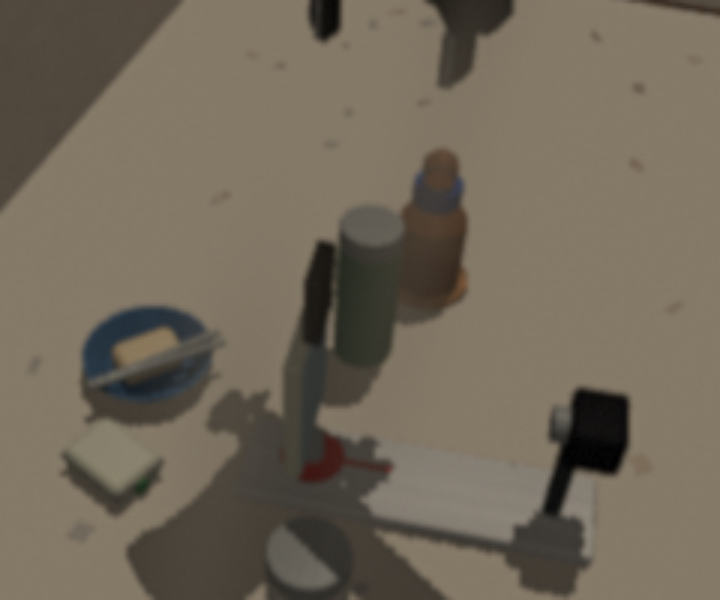

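The fingers hang above, on either side of the green canister, whose lid is at crop (372,226), or full-frame (284,155). The blue collar is at crop (439,192), or (306.3,144).

Run:
```python
from h import *
f=lambda x,y:(160+x/3-.33,80+y/3-.33)
print("lid",ray("side",f(372,226),.13),"collar",ray("side",f(439,192),.098),"tabtop",ray("side",f(324,244),.206))
```

```text
lid [ 0.5823088  -0.14163217  0.13      ] collar [ 0.55372696 -0.23709492  0.098     ] tabtop [ 0.58274992 -0.02734859  0.206     ]
```

>>> {"op": "carry_out", "data": {
  "deltas": "3 0 40 0 0 0 0; 3 0 80 0 0 0 0; 3 0 120 0 0 0 0; 3 0 150 0 0 0 0; 3 0 173 0 0 0 0; 3 0 173 0 0 0 0; 3 0 173 0 0 0 0.8; 3 0 173 0 0 0 0.8; 3 0 173 0 0 0 0.8; 3 0 173 0 0 0 0.8; 3 0 173 0 0 0 0.8; 3 0 173 0 0 0 0.8"
}}

```text
time_s: 3.15
eef_pos: [0.5868, -0.1471, 0.0803]
eef_rot: [0.001, 0.8, 0.6, 0.0]
wrist_force: [-2.6, 0.3, 5.9]
opening: 0.543
grasp_force: 61.0
```

>>> {"op": "carry_out", "data": {
  "deltas": "0 0 -20 0 0 0 0.8; 0 0 -50 0 0 0 0.8; -2 10 -60 0 0 0 0.8; -6 40 -60 0 0 0 0.8; -10 80 -60 0 0 0 0.8; -15 120 -60 0 0 0 0.8; -20 160 -60 0 0 0 0.8; -22 188 -50 0 0 0 0.8; -22 188 -30 0 0 0 0.8; -22 188 -12 0 0 0 0.8; -22 188 -4 0 0 0 0.8; -22 188 -4 0 0 0 0.8"
}}

```text
time_s: 4.65
eef_pos: [0.7597, -0.22, 0.082]
eef_rot: [-0.0, 0.8, 0.6, -0.0]
wrist_force: [-0.1, 0.4, -0.9]
opening: 0.55
grasp_force: 62.2
```

>>> {"op": "carry_out", "data": {
  "deltas": "0 0 2 0 0 0 0.8; 0 0 3 0 0 0 0.8; 0 0 3 0 0 0 0.8"
}}

```text
time_s: 5.03
eef_pos: [0.7606, -0.2205, 0.0804]
eef_rot: [0.0, 0.8, 0.6, 0.0]
wrist_force: [-2.1, 0.7, 4.9]
opening: 0.547
grasp_force: 62.8
```

>>> {"op": "carry_out", "data": {
  "deltas": "0 0 0 0 0 0 0; 0 0 0 0 0 0 0; 0 0 0 0 0 0 0; 0 0 0 0 0 0 0; 0 0 -40 0 0 0 0; 0 0 -90 0 0 0 0; 0 0 -140 0 0 0 0; 10 -16 -172 0 0 0 0; 40 -63 -172 0 0 -0.1 0; 70 -110 -172 0 0 -0.2 0; 100 -157 -172 0 0 -0.3 0; 120 -189 -172 0 0 -0.399 0"
}}

```text
time_s: 6.52
eef_pos: [0.6111, -0.0504, 0.2516]
eef_rot: [0.0, 0.664, 0.748, 0.0]
wrist_force: [0.2, 0.3, 0.6]
opening: 1.001
grasp_force: 0.0
```

>>> {"op": "carry_out", "data": {
  "deltas": "0 0 0 0 0 0 0; 0 0 0 0 0 0 0"
}}

```text
time_s: 6.78
eef_pos: [0.6133, -0.0528, 0.2518]
eef_rot: [0.001, 0.666, 0.746, 0.0]
wrist_force: [-1.0, -0.3, 0.4]
opening: 0.998
grasp_force: 0.0
```

Run:
```python
from h import *
o=sensors.get_obs(); R=Ro.from_quat(np.array(o["eef_rot"])[[1,2,3,0]]).as_matrix(); p=o["eef_pos"]; print(p,np.arctan2(R[1,1],R[0,1]),o["time_s"])
a=vision.camera("top");b=vision.camera("side"); cv2.imwrite("pics/t2.png",np.hstack([cv2.resize(a[90:290,180:400],None,fx=1.8,fy=1.8),cv2.resize(b[80:280,180:400],None,fx=1.8,fy=1.8)]))
print((R.T@(np.array([.5815,-.0167,.164])-p)*1000).round(1))
```

```text
[ 0.61330552 -0.0527662   0.25179305] 0.11408799357873743 6.775
[ 39.5 -27.6  87.7]
```

View pics/t2.png

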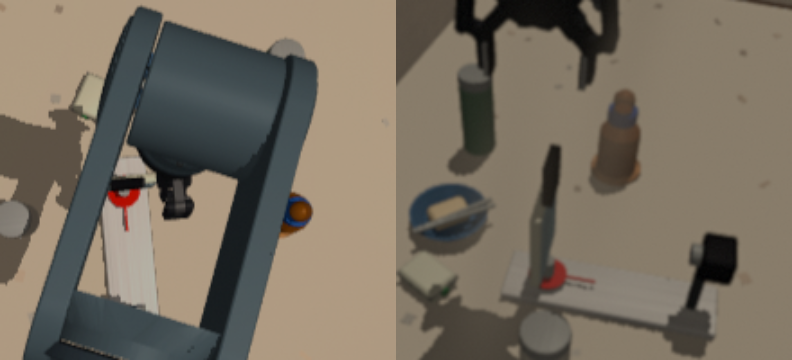

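The canister stands upright at its new place, to the left of the bottle in the side view. The dish and floss case are undisturbed. Next I go to the tab.

>>> {"op": "carry_out", "data": {
  "deltas": "20 -14 0 0 0 0 0; 39 -27 0 0 0 0 0; 39 -27 0 0 0 0 0; 39 -27 30 0 0 0 0; 39 -27 60 0 0 0 0; 39 -27 87 0 0 0 0; 39 -27 87 0 0 0 0; 39 -27 87 0 0 0 0.7; 39 -27 87 0 0 0 0.7; 39 -27 87 0 0 0 0.7"
}}

```text
time_s: 8.12
eef_pos: [0.5821, -0.0168, 0.1655]
eef_rot: [0.001, 0.665, 0.747, 0.0]
wrist_force: [0.3, 0.8, -0.3]
opening: 0.378
grasp_force: 0.0
```

Run:
```python
from h import *
o=sensors.get_obs(); print(o["eef_pos"],o["wrist_force"],o["torque"],o["opening"],o["grasp_force"])
a=vision.camera("top");b=vision.camera("side"); cv2.imwrite("pics/t3.png",np.hstack([cv2.resize(a[120:290,200:370],None,fx=2.35,fy=2.35),cv2.resize(b[100:270,200:370],None,fx=2.35,fy=2.35)]))
```

```text
[ 0.58206396 -0.01684703  0.16546681] [ 0.30382473  0.84863683 -0.26475073] [ 0.00138471  0.01962018 -0.02759661] 0.3783262243104944 0.0
```

View pics/t3.png

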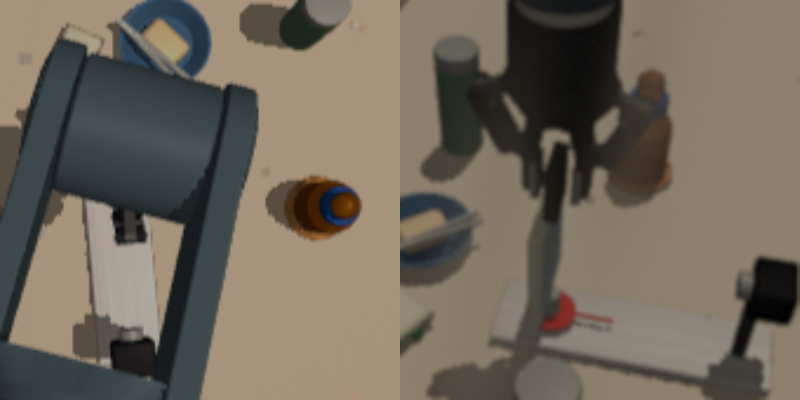

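The fingers straddle the tab, which is at side crop (555,180), and are still closing. I carry on closing.

>>> {"op": "carry_out", "data": {
  "deltas": "0 0 0 0 0 0 1; 0 0 0 0 0 0 1; 0 0 0 0 0 0 1; 0 0 0 0 0 0 1; 0 0 0 0 0 0 1"
}}

```text
time_s: 8.85
eef_pos: [0.5825, -0.0166, 0.1649]
eef_rot: [0.001, 0.665, 0.747, 0.001]
wrist_force: [5.9, 0.0, -0.2]
opening: 0.136
grasp_force: 61.0
```

>>> {"op": "carry_out", "data": {
  "deltas": "0 0 0 0 0 -0.1 1; 0 0 0 0 0 -0.2 1; 0 0 0 0 0 -0.3 1; 0 0 0 0 0 -0.4 1; 0 0 0 0 0 -0.5 1; 0 0 0 0 0 -0.6 1; 0 0 0 0 0 -0.67 1; 0 0 0 0 0 -0.67 1; 0 0 0 0 0 -0.67 1"
}}

```text
time_s: 9.98
eef_pos: [0.5834, -0.0161, 0.1649]
eef_rot: [0.002, 0.383, 0.924, 0.001]
wrist_force: [9.3, 3.1, -2.8]
opening: 0.13
grasp_force: 60.5
```

Run:
```python
from h import *
o=sensors.get_obs(); R=Ro.from_quat(np.array(o["eef_rot"])[[1,2,3,0]]).as_matrix(); print(o["eef_pos"],np.arctan2(R[1,1],R[0,1])-.114,o["torque"],o["opening"],o["grasp_force"])
a=vision.camera("top");b=vision.camera("side");cv2.imwrite("pics/rawt4.png",a);cv2.imwrite("pics/raws4.png",b); cv2.imwrite("pics/t4.png",np.hstack([cv2.resize(a[150:270,230:360],None,fx=3,fy=3),cv2.resize(b[140:260,200:330],None,fx=3,fy=3)]))
```

```text
[ 0.5834487  -0.01613769  0.16488927] 0.6710309002017837 [ 0.24924949 -0.92917059 -0.09062891] 0.1296286286843727 60.512022972106934
```

View pics/t4.png

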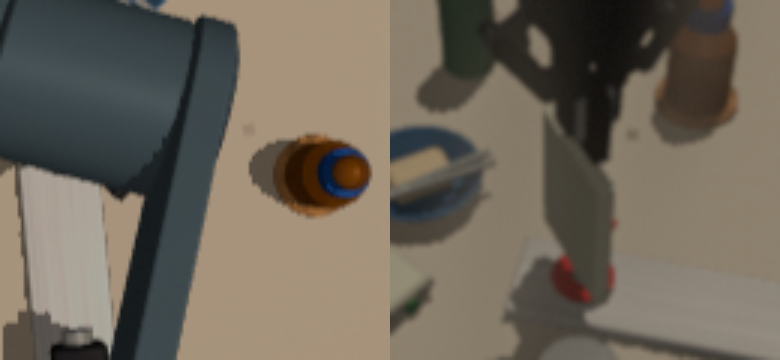

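The mirror has turned, and the red needle tip shows just past the pane at side crop (613,223), or raw (274,214). I use it to check the sight line.

Run:
```python
from h import *
def red(f,x0,x1,y0,y1):
    im=cv2.imread(f).astype(int); B,G,R=im[...,0],im[...,1],im[...,2]; m=np.zeros(R.shape,bool); m[y0:y1,x0:x1]=((R-np.maximum(B,G))>30)[y0:y1,x0:x1]; return m
m=red("pics/side0.png",255,300,220,250); ys,xs=np.where(m); k=xs>276
print("side0 needle",[(x,y) for x,y in zip(xs[k],ys[k])][-1:],"xmax",xs.max(), ys[xs==xs.max()])
print("tip0 side",ray("side",(xs.max(),ys[xs==xs.max()].mean()),.015),"top",ray("top",(250,217.5),.015))
m=red("pics/raws4.png",262,290,200,250); n,l,s,c=cv2.connectedComponentsWithStats(m.astype('uint8'))
for i in range(1,n):
    p=ray("side",c[i],.015); d=p[:2]-[.582,-.0167]; print(s[i],c[i],p.round(4),"sight yaw",np.arctan2(d[1],d[0])%(2*np.pi),np.hypot(*d))
from math import pi
print("needed", np.arctan2(-.2415+.0167,.556-.582)%(2*pi))
a=cv2.imread("pics/rawt4.png");h=cv2.cvtColor(a,cv2.COLOR_BGR2HSV); r=np.zeros(h.shape[:2],'uint8'); r[185:230,325:360]=cv2.inRange(h,(100,80,30),(130,255,255))[185:230,325:360]
q=cv2.findNonZero(r); print(cv2.minEnclosingCircle(q))
```

```text
side0 needle [(np.int64(289), np.int64(236))] xmax 289 [236]
tip0 side [ 0.52742241 -0.02384778  0.015     ] top [ 0.52737309 -0.02341661  0.015     ]
[274 214   2   2   3] [274.33333333 214.33333333] [ 0.5752 -0.0707  0.015 ] sight yaw 4.587536598878263 0.054452651494989845
[273 229   2   7  13] [273.46153846 231.76923077] [ 0.562  -0.0232  0.015 ] sight yaw 3.4564425751120944 0.021080347883042555
[262 235   5   6  23] [263.91304348 237.56521739] [ 0.5762 -0.0016  0.015 ] sight yaw 1.935777641331421 0.01619916241507248
needed 4.597242232474193
((344.0, 207.23077392578125), 8.470372200012207)
```

The needle points at 4.588 rad and the collar lies at 4.597 rad, so the mirror is well within the collar. I let it settle, then hand in.

>>> {"op": "carry_out", "data": {
  "deltas": "0 0 0 0 0 0 1; 0 0 0 0 0 0 1; 0 0 0 0 0 0 1; 0 0 0 0 0 0 1"
}}

```text
time_s: 10.58
eef_pos: [0.5835, -0.0161, 0.1649]
eef_rot: [0.002, 0.383, 0.924, 0.001]
wrist_force: [10.0, 3.0, -3.7]
opening: 0.136
grasp_force: 60.5
```

```bash
python3 -c "
from bench import ctrl; print(ctrl.hand_in())"
```

```text
the job is handed in; nothing more can be done
None
```

The job is handed in at 10.6 s: the green canister stands upright and clear of the views, and the gripper holds the mirror at about 0.67 rad, with the needle about 0.01 rad off the measured direction to the blue collar (no verdict came back).

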